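# Switch on two lamps at the studio table

## Task

It is getting dark over the drawing table: switch on the red and the yellow lamp by tipping the red and the yellow toggle on the white switch box all the way over, away from the arm, to the box's green-striped edge. Leave the white and the blue toggle as they stand.

Things in the scene. Friction and masses are not known exactly. Their poses are not given: they have to be found in the camera images.
- switchbox: White switch box fixed to the table, 130 x 210 x 45 mm. Origin: centre of its underside; x points level to its green-striped edge (the ON side, away from the arm), y along the row of four toggles, z up. The toggles (red, white, yellow, blue caps, alike in size, order varies) stand 42 mm apart along y, 26 mm clear between caps; else nothing rises over its top by more than 16 mm.
- red_hinge (a point): Centre of the red toggle's hinge, fixed in the box 10 mm above its top (55 mm above the table); axes as the box's. The lever swings about it in the x-z plane: an 8 mm steel stem with a round red cap, 16 mm thick, from 25 to 58 mm from the hinge. It leans 29 deg to -x when off, 29 deg to +x when on; its top is then 51 mm above the hinge and 28 mm to that side.
- red (a joint): Swing of the red-capped toggle, rad: 0 = off (leaning to the box's -x, towards the arm), 0.5 = upright, 1.0 = on, against its stop (leaning to the green-striped edge). Moves at about 1.5 N at the cap and stays where it is left; no spring, no snap. Starts off (0 to 0.1).
- yellow_hinge (a point): Centre of the yellow toggle's hinge, fixed in the box 10 mm above its top (55 mm above the table); axes as the box's. The lever swings about it in the x-z plane: an 8 mm steel stem with a round yellow cap, 16 mm thick, from 25 to 58 mm from the hinge. It leans 29 deg to -x when off, 29 deg to +x when on; its top is then 51 mm above the hinge and 28 mm to that side.
- yellow (a joint): Swing of the yellow-capped toggle, rad: 0 = off (leaning to the box's -x, towards the arm), 0.5 = upright, 1.0 = on, against its stop (leaning to the green-striped edge). Moves at about 1.5 N at the cap and stays where it is left; no spring, no snap. Starts off (0 to 0.1).
- white (a joint): Swing of the white-capped toggle, rad: 0 = off (leaning to the box's -x, towards the arm), 0.5 = upright, 1.0 = on, against its stop (leaning to the green-striped edge). Moves at about 1.5 N at the cap and stays where it is left; no spring, no snap. Starts off (0 to 0.1). To be left alone.
- blue (a joint): Swing of the blue-capped toggle, rad: 0 = off (leaning to the box's -x, towards the arm), 0.5 = upright, 1.0 = on, against its stop (leaning to the green-striped edge). Moves at about 1.5 N at the cap and stays where it is left; no spring, no snap. Starts on (0.9 to 1.0). To be left alone.

How it is judged:
By the outcome, as a careful person would: the job done as asked, in the order asked, and still so for the second after the job is handed in, with the robot touching nothing.
It also fails if it takes over 32 s, if anything falls off the work surface, if the arm or the gripper's body presses on something with over 40 N, if the wrist force passes 120 N, or if a joint passes its speed limit or range.

## Robot

A 6-joint arm with a two-finger parallel gripper is mounted at the origin on the work surface. World frame = base frame: x ahead of the robot, y to its left, z up, the work surface at z = 0. Lengths are in m, angles in degrees, forces in N, time in s.
With the tool pointing down it reaches from about 0.35 to 0.875 m from the base axis. Payload 4.2 kg.
Tool frame: the origin (TCP) lies midway between the tips of the shut fingers; the grasp point (between the pads) lies 19 mm behind it; y points along the fingers, z is the direction in which the jaws open and shut, and the axes are right-handed (so a half turn about y gives the same grasp; the last joint's range is limited). The gripper opens to 87 mm and grips with 3 to 60 N. Pads are 19 mm wide; open, the fingers measure 117 mm over their backs; the gripper's body (75 mm by 190 mm) begins 51 mm behind the grasp point.
Start: joints at [14.817, 22.042, 0.453, 0, -68.411, -14.817], TCP at [0.625, 0, 0.2] pointing down, gripper open.
Joint ranges: [-179.83, 179.83], [-69.29, 118.12], [-61.27, 80.66], [-181.25, 117.63], [-171.15, -9.14], [-177.46, 177.46]. Speed limits (degrees/s): [159.86, 159.86, 180, 180, 180, 180].

## Interface

Orientations are given as [roll, pitch, yaw] about the fixed x, y, z axes, in that order (R = Rz(yaw) Ry(pitch) Rx(roll)).
In Python, from workcell import env gives the robot as it stands. The module is installed in compiled form; this text tells all that it offers. Calls block until the motion is done:
- env.goto(position, orientation): joint-space move of the TCP to a pose.
- env.move_straight(position, rotation=None, rate=0.15, force_limit=None): straight line of the TCP; rotation=None keeps the orientation; rate is the mean speed in m/s. With force_limit (N) it stops when the force on the tool has changed by that much, and returns True; else False.
- env.set_joints(angles): joint-space move.
- env.gripper_to(opening, grasp_force=None): opening from 0.0 (shut) to 1.0 (fully open); grasp_force is the grip in N (None keeps the last); returns when the fingers have stopped.
- env.dwell(seconds).
- env.inverse_kinematics(position, orientation): joint angles nearest the present ones, or None.
- env.read_state(): the state.
- env.grab_frame(name): name is "scene" or "side" or "wrist"; returns a dict with "image" (400x640x3 uint8, blue, green, red), "fx", "fy", "cx", "cy" (pixels), "D" ([k1, k2, p1, p2, k3] as OpenCV has them; the pictures are not rectified), "position" and "orientation" of the camera in the world. Camera axes: x right, y up, looking along -z (the intrinsics and any distortion apply to the point x, -y, -z); pixel columns grow to the right and rows downward; lengths in m; the calibration is good to about 2 mm. A picture is of the moment at which its call begins. There is no depth.
A pose or a line that the arm cannot do raises env.Unreachable and nothing moves.
- env.close_job(): hands the job in, once; it reports no verdict.
Trained networks look in a picture, given as the dict that the camera call returned (one of the last four; its "shot" number tells which), for a name from the list of things; names that differ only in an ending like _2 or _b are one class to them, and where a whole thing is asked for, a point or a joint stands for the part that bears it (a point fixed in the world has none). Each returns a list of dicts, best first, with "score" (0 to 1); they miss things now and then, are a little off and sometimes report something else, mostly with a low value. They report only what shows in the picture. A call takes as long as a camera call.
- env.search_frame(picture, thing): "xyz" ([x, y, z] in m, in world coordinates, good to about 4 mm: the middle of the surface that is visible of it).
- env.trace(picture, thing): "mask" (400x640 bool, what is visible of it).
The state is a dict: "clock": time; "joint_positions": joint angles; "qvel": joint speeds; "joint_torque": joint torques, N m; "position": TCP position; "tool_rot": TCP orientation; "force": force on the tool from outside, world axes, zero at the start; "wrist_torque": the same for the moment, N m; "opening": opening from 0.0 (shut) to 1.0 (fully open).
Only numpy, scipy, OpenCV 4.12 (cv2) and the standard library are available. Lean on these libraries where they do the work, as an engineer would, in place of code of your own. Each camera call takes 0.05 s, during which the arm holds its last target. There are 200 camera calls.

## Working session

There is one attempt and no reset: what is moved stays moved. The work goes in short steps, each a Python script; the robot and the scene stay as the last script left them, time stands still between calls to the robot, and variables do not carry over. Pictures are saved under pics/ and viewed, about 8 in all and at most 12, crops included, and the job is handed in when it is done.

```bash
mkdir -p pics; python3 - <<'E'
from workcell import env
import cv2,numpy as np
for n in ["scene","side","wrist"]:
    p=env.grab_frame(n); cv2.imwrite(f"pics/{n}0.png",p["image"])
    print(n,p["fx"],p["fy"],p["cx"],p["cy"],p["D"],p["position"],p["orientation"])
    for t in ["switchbox","red","yellow","white","blue"]:
        print(t,[(np.round(d["xyz"],4).tolist(),round(d["score"],2)) for d in env.search_frame(p,t)[:2]])
s=env.read_state();print(s["clock"],s["tool_rot"],s["position"])
E
```

```text
scene 441.5942753086598 441.5942753086598 320.87225080661733 200.76501408661304 [-0.12200469  0.          0.          0.          0.        ] [ 1.13661531 -0.20085626  0.44771262] [58.24925712  1.34218872 64.04449519]
switchbox [([0.6613, 0.1078, 0.0432], 0.56)]
red [([0.5846, 0.0769, 0.088], 0.7)]
yellow [([0.6087, 0.1143, 0.0505], 0.69), ([0.5996, 0.1124, 0.0909], 0.49)]
white [([0.6059, 0.1526, 0.0914], 0.69)]
blue [([0.5999, 0.1154, 0.091], 0.66), ([0.656, 0.185, 0.0917], 0.53)]
side 512.0115711647178 512.0115711647178 325.36800608932305 199.65816543298712 [-0.14247289  0.          0.          0.          0.        ] [ 0.46561401 -0.44706466  0.6343375 ] [ 41.48912383  -0.28343908 -12.7251861 ]
switchbox [([0.5932, 0.0752, 0.0459], 0.58)]
red [([0.5824, 0.0728, 0.0964], 0.77)]
yellow [([0.5892, 0.112, 0.0928], 0.81)]
white [([0.6028, 0.153, 0.0967], 0.62)]
blue [([0.6446, 0.1841, 0.0916], 0.63)]
wrist 336.868594498491 336.868594498491 319.89845934900006 199.56195257293396 [0.01702632 0.         0.         0.         0.        ] [ 0.62434804 -0.08409209  0.38357048] [-1.75409485e+01  2.25233238e-02 -1.79989316e+02]
switchbox [([0.6206, 0.0667, 0.0423], 0.86)]
red [([0.5863, 0.0733, 0.0938], 0.81)]
yellow [([0.6051, 0.1111, 0.0686], 0.62), ([0.5918, 0.0698, 0.0528], 0.32)]
white [([0.6036, 0.156, 0.0992], 0.86)]
blue [([0.6429, 0.1848, 0.0837], 0.69)]
0.9 [-9.00002196e+01 -1.73448397e-03  8.99990124e+01] [6.24979174e-01 3.02728760e-05 2.00453783e-01]
```

View pics/scene0.png

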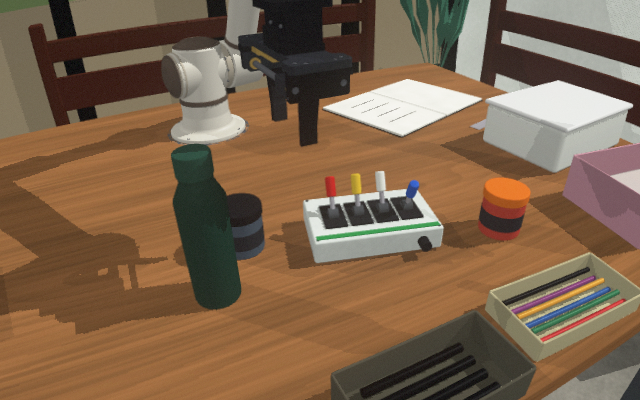

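View pics/wrist0.png

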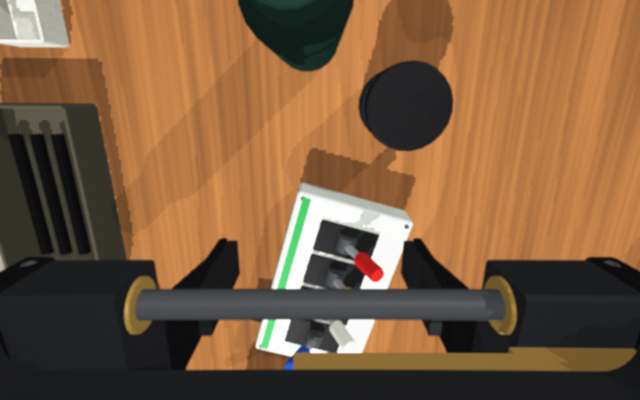

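The scene shows the box with red, yellow, white and blue caps, in that order along +y, at about (331,187), (356,184), (380,181) and (412,188). The first three lean towards the arm. The networks agree with the picture on this, except for yellow and blue in the scene view. The wrist view puts the green stripe on the +x side, with a box yaw of about -14°. I'll push with the shut fingers, 19 mm side along the row, starting with red.

```bash
cat > h.py <<'E'
import numpy as np, cv2
from workcell import env
yaw=-14.; c,s=np.cos(np.radians(yaw)),np.sin(np.radians(yaw))
u=np.array([c,s]); v=np.array([-s,c]); H=np.array([0.604,0.0696])  # red hinge
ORI=[-90,0,90+yaw]
def P(x,y,z): return [*(H+x*u+y*v),z]
def local(p): d=np.array(p[:2])-H; return np.round([1e3*d@u,1e3*d@v,1e3*p[2]],1)
def push(y):
    hit=env.move_straight(P(.014,y,.086),rate=.06,force_limit=6)
    st=env.read_state(); print("hit",hit,local(st["position"]),np.round(st["force"],1),st["clock"])
    return hit
def look(tag,names=("side",)):
    for n in names:
        p=env.grab_frame(n); cv2.imwrite(f"pics/{n}{tag}.png",p["image"])
        for t in ["red","yellow","white","blue"]:
            print(n,t,[(local(d["xyz"]),round(d["score"],2)) for d in env.search_frame(p,t)[:1]])
E
python3 - <<'E'
from h import *
env.gripper_to(0.0)
env.goto(P(-.078,0,.16),ORI)
env.move_straight(P(-.078,0,.086))
push(0)
look(1)
E
```

```text
hit True [-36.   -0.   87.1] [-1.2  0.1  6.4] 4.4917
side red [(array([-18.8,  -5.4,  97.9]), 0.62)]
side yellow [(array([-18.1,  33.3,  87.7]), 0.54)]
side white [(array([-7.1, 83. , 70.6]), 0.44)]
side blue [(array([  2.7, 122.7,  74.5]), 0.4)]
```

View pics/side1.png

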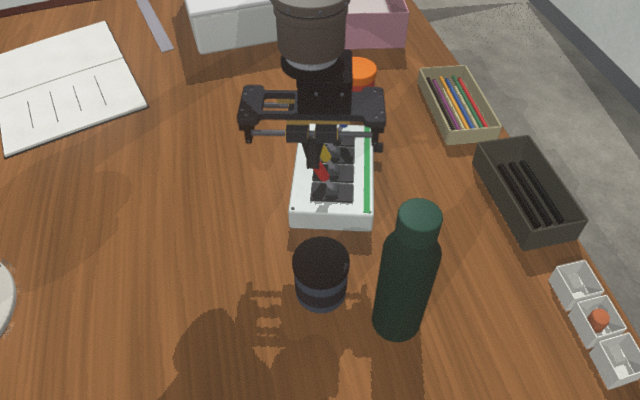

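```bash
python3 - <<'E'
from h import *
i=cv2.imread("pics/side1.png")[90:240,230:400]
j=env.grab_frame("scene")["image"]; cv2.imwrite("pics/scene1.png",j)
j=j[110:270,270:450]
cv2.imwrite("pics/c1.png",np.hstack([cv2.resize(i,(400,400),interpolation=3),cv2.resize(j,(400,400),interpolation=3)]))
print(env.read_state()["force"])
E
```

```text
[-1.73926832  0.59385908  5.42956692]
```

View pics/c1.png

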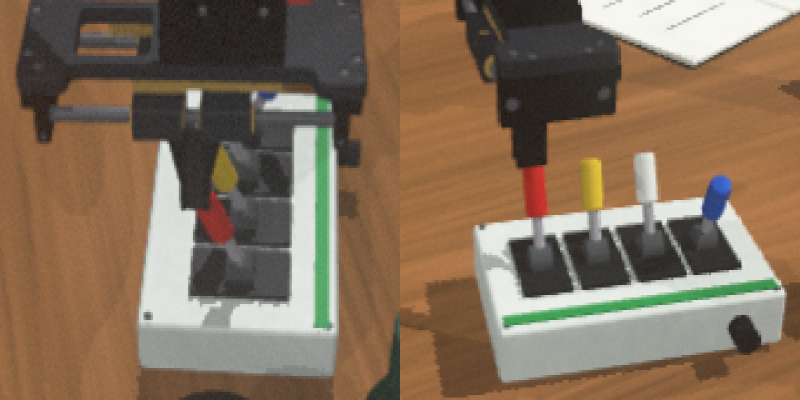

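The close view shows the finger flank jammed on top of the red cap: the force is almost along the lever and the toggle has barely moved. The finger backs taper, so a vertical tool locks against the cap. I'll back off and push with the tool tilted 35°, tip leading, so the flank pushes forward.

```bash
cat >> h.py <<'E'
from scipy.spatial.transform import Rotation as R
TILT=(R.from_euler('z',yaw,degrees=True)*R.from_euler('y',-35,degrees=True)*R.from_euler('xyz',[-90,0,90],degrees=True)).as_euler('xyz',degrees=True).tolist()
def push(y,z=.080):
    hit=env.move_straight(P(.016,y,z),rate=.06,force_limit=6)
    st=env.read_state(); print("hit",hit,local(st["position"]),np.round(st["force"],1),st["clock"])
    return hit
E
python3 - <<'E'
from h import *
env.move_straight(P(-.085,0,.087))
print(TILT,env.inverse_kinematics(P(-.085,0,.11),TILT),env.read_state()["force"])
env.goto(P(-.085,0,.11),TILT)
env.move_straight(P(-.085,0,.080))
push(0)
look(2)
j=env.grab_frame("scene")["image"][110:270,270:450]
i=cv2.imread("pics/side2.png")[90:240,230:400]
cv2.imwrite("pics/c2.png",np.hstack([cv2.resize(i,(400,400),interpolation=3),cv2.resize(j,(400,400),interpolation=3)]))
E
```

```text
[-124.99999999999999, -1.2722218725854067e-14, 75.99999999999999] None [ 0.57161056 -0.88979852 -0.10881992]Traceback (most recent call last):
  File "<stdin>", line 4, in <module>
workcell.Unreachable: the arm cannot take that pose within its joint ranges
```

```bash
python3 - <<'E'
from h import *
print(np.round(env.read_state()["joint_positions"],1))
for spin in (0,180,90,-90):
  for a in (10,20,25,30,35):
    o=(R.from_euler('z',yaw,degrees=True)*R.from_euler('y',-a,degrees=True)*R.from_euler('xyz',[-90,0,90],degrees=True)*R.from_euler('y',spin,degrees=True)).as_euler('xyz',degrees=True)
    r=[]
    for x,y,z in ((-.085,0,.11),(-.085,0,.08),(.016,0,.08),(-.085,.042,.08),(.016,.042,.08)):
        q=env.inverse_kinematics(P(x,y,z),o); r.append(None if q is None else np.round(q).astype(int).tolist())
    print(spin,a,r)
E
```

```text
[ 27.3  19.5 -21.6  -0.  -49.  -41.3]
0 10 [[32, 13, -32, 12, -38, -54], [32, 16, -34, 13, -34, -56], [24, 24, -21, 10, -38, -45], [35, 18, -32, 13, -35, -60], [27, 25, -18, 10, -40, -49]]
0 20 [[33, 10, -47, 38, -24, -81], [29, 12, -52, 51, -18, -91], [25, 20, -37, 37, -21, -72], [34, 14, -48, 48, -20, -92], [28, 22, -34, 36, -23, -74]]
0 25 [[27, 8, -55, 67, -17, -104], [15, 11, -58, 96, -12, -123], [15, 18, -47, 80, -12, -106], [25, 13, -55, 84, -15, -120], [22, 20, -44, 71, -15, -103]]
0 30 [[13, 7, -59, 106, -14, -130], None, None, [15, 13, -57, 115, -16, -142], [11, 19, -48, 111, -13, -133]]
0 35 [None, None, None, None, None]
180 10 [[32, 13, -32, 12, -38, 126], [32, 16, -34, 13, -34, 124], [24, 24, -21, 10, -38, 135], [35, 18, -32, 13, -35, 120], [27, 25, -18, 10, -40, 131]]
180 20 [[33, 10, -47, 38, -24, 99], [29, 12, -52, 51, -18, 89], [25, 20, -37, 37, -21, 108], [34, 14, -48, 48, -20, 88], [28, 22, -34, 36, -23, 106]]
180 25 [[27, 8, -55, 67, -17, 76], [15, 11, -58, 96, -12, 57], [15, 18, -47, 80, -12, 74], [25, 13, -55, 84, -15, 60], [22, 20, -44, 71, -15, 77]]
180 30 [[
[... 590 characters left out ...]
ne, None, [15, 13, -57, 115, -16, 128], [11, 19, -48, 111, -13, 137]]
90 35 [None, None, None, None, None]
-90 10 [[32, 13, -32, 12, -38, 36], [32, 16, -34, 13, -34, 34], [24, 24, -21, 10, -38, 45], [35, 18, -32, 13, -35, 30], [27, 25, -18, 10, -40, 41]]
-90 20 [[33, 10, -47, 38, -24, 9], [29, 12, -52, 51, -18, -1], [25, 20, -37, 37, -21, 18], [34, 14, -48, 48, -20, -2], [28, 22, -34, 36, -23, 16]]
-90 25 [[27, 8, -55, 67, -17, -14], [15, 11, -58, 96, -12, -33], [15, 18, -47, 80, -12, -16], [25, 13, -55, 84, -15, -30], [22, 20, -44, 71, -15, -13]]
-90 30 [[13, 7, -59, 106, -14, -40], None, None, [15, 13, -57, 115, -16, -52], [11, 19, -48, 111, -13, -43]]
-90 35 [None, None, None, None, None]
```

Tilt is limited by the wrist to about 25°. Instead I'll turn the hand 90° so the flat 19 mm finger side pushes, with a 10° tilt. First I'll check that the 190 mm body clears the bottle and jar.

```bash
cat >> h.py <<'E'
TILT=(R.from_euler('z',yaw,degrees=True)*R.from_euler('y',-10,degrees=True)*R.from_euler('xyz',[-90,0,90],degrees=True)*R.from_euler('y',-90,degrees=True)).as_euler('xyz',degrees=True)
def ground(p,px,z=0):
    K=np.array([[p["fx"],0,p["cx"]],[0,p["fy"],p["cy"]],[0,0,1]])
    a=cv2.undistortPoints(np.array([[px]],float),K,np.array(p["D"]))[0,0]
    d=R.from_euler('xyz',p["orientation"],degrees=True).apply([a[0],-a[1],-1]); o=np.array(p["position"])
    return o+d*(z-o[2])/d[2]
E
python3 - <<'E'
from h import *
p=env.grab_frame("side")
for n,px in dict(bottle=(397,320),bl=(373,318),br=(421,322),jarL=(296,285),jarR=(348,285),boxcorner=(290,226),boxcorner2=(373,229)).items(): print(n,local(ground(p,px)))
print(local(ground(p,(418,215),.2)),TILT)
for x,y in((-.085,0),(.016,0),(-.085,.042),(.016,.042)): print(np.round(env.inverse_kinematics(P(x,y,.085),TILT)))
E
```

```text
bottle [  85.3 -193.3    0. ]
bl [  52.2 -190.7    0. ]
br [ 118.5 -196.     0. ]
jarL [ -57.4 -139.8    0. ]
jarR [  17.8 -137.8    0. ]
boxcorner [-73.4 -31.    0. ]
boxcorner2 [ 57.9 -33.6   0. ]
[  87.6 -170.7  200. ] [-90.  10. 166.]
[ 32.  15. -34.  13. -34.  34.]
[ 24.  23. -20.  10. -39.  45.]
[ 35.  17. -31.  13. -36.  31.]
[ 27.  25. -18.  10. -40.  41.]
```

```bash
python3 - <<'E'
from h import *
env.goto(P(-.085,0,.15),TILT)
env.move_straight(P(-.085,0,.085))
push(0,.085)
look(2)
j=env.grab_frame("scene")["image"][110:270,270:450]
i=cv2.imread("pics/side2.png")[90:240,230:400]
cv2.imwrite("pics/c2.png",np.hstack([cv2.resize(i,(400,400),interpolation=3),cv2.resize(j,(400,400),interpolation=3)]))
E
```

```text
hit True [-33.4  -0.   85.9] [-1.4 -1.5  6. ] 8.0583
side red [(array([-15. ,  -1.6,  89.3]), 0.64)]
side yellow [(array([-19.7,  35.6,  82.6]), 0.48)]
side white [(array([-9.6, 82.2, 80.4]), 0.63)]
side blue [(array([ 10.6, 118.7,  93.3]), 0.75)]
```

View pics/c2.png

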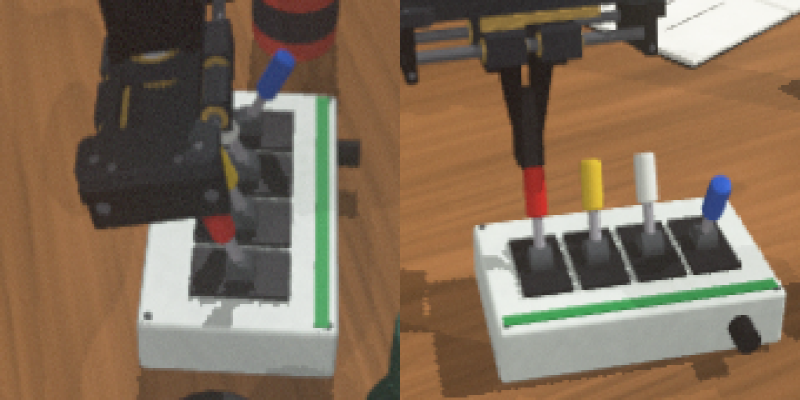

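```bash
cat >> h.py <<'E'
def proj(p,X):
    K=np.array([[p["fx"],0,p["cx"]],[0,p["fy"],p["cy"]],[0,0,1]])
    Xc=R.from_euler('xyz',p["orientation"],degrees=True).inv().apply(np.array(X)-p["position"])*[1,-1,-1]
    return cv2.projectPoints(Xc.reshape(1,1,3),np.zeros(3),np.zeros(3),K,np.array(p["D"]))[0].ravel()
E
python3 - <<'E'
from h import *
st=env.read_state(); print(local(st["position"]),st["tool_rot"],st["force"],st["opening"])
out=[]
for n,(r0,c0) in dict(scene=(130,290),side=(110,250)).items():
    p=env.grab_frame(n); im=cv2.resize(p["image"][r0:r0+100,c0:c0+100],(590,590),interpolation=cv2.INTER_CUBIC)[:, :395 if 0 else 590]
    def dot(X,col):
        a=(proj(p,X)-[c0,r0]+.5)*5.9; cv2.circle(im,tuple(int(t) for t in a),4,col,-1)
    dot(st["position"],(255,0,255))
    for y in (0,.042,.084):
        dot(P(0,y,.055),(0,255,0)); dot(P(-.012,y,.077),(255,255,0)); dot(P(-.028,y,.106),(0,255,255))
    out.append(cv2.resize(im,(400,400)))
cv2.imwrite("pics/c3.png",np.hstack(out))
E
```

```text
[-34.2  -0.   85.6] [-89.98649709  10.03117192 166.003874  ] [-1.2160227  -0.30933401  5.78443481] 0.006984400319061931
```

View pics/c3.png

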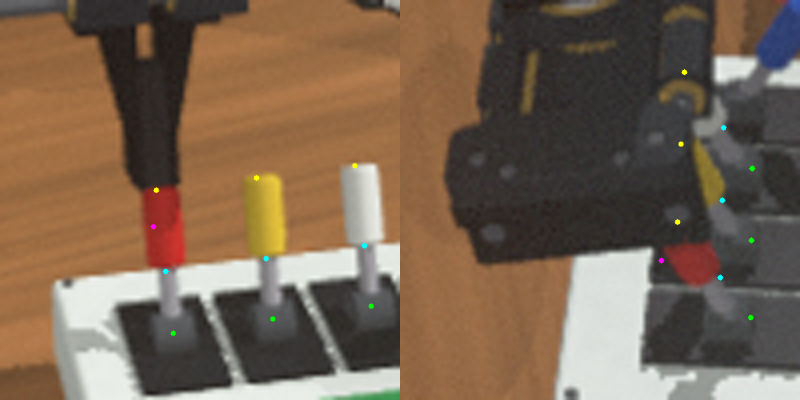

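The toggle model (dots) fits both views well. In the scene view, though, the visible finger tips end at the red cap's top, near (155,185) in the crop. The reported TCP projects about 20 mm lower, at (153,225). So the tips seem to be resting on the cap, which explains the upward force. I'll check that against the first picture.

```bash
python3 - <<'E'
from h import *
p=env.grab_frame("scene")
for z in (.2,.21,.22,.23):
    print(z,[proj(p,[.625+d,0,z]).round() for d in (-.05,0,.05)])
st=env.read_state()
# back off, see the free tips beside the box, compare tip row with projections
env.move_straight(P(-.085,0,.085))
p=env.grab_frame("scene"); X=np.array(env.read_state()["position"])
d=R.from_euler('xyz',TILT,degrees=True).apply([0,1,0]); print(d)
a=proj(p,X); c0,r0=int(a[0])-50,int(a[1])-60
im=cv2.resize(p["image"][r0:r0+100,c0:c0+100],(400,400),interpolation=cv2.INTER_CUBIC)
for k,col in ((0,(255,0,255)),(.01,(0,255,255)),(.02,(0,255,0))):
    cv2.circle(im,tuple(int(t) for t in (proj(p,X-k*d)-[c0,r0]+.5)*4),4,col,-1)
s0=cv2.imread("pics/scene0.png")[80:180,245:345]; s0=cv2.resize(s0,(400,400),interpolation=cv2.INTER_CUBIC)
for x in (-.05,0,.05): cv2.circle(s0,tuple(int(t) for t in (proj(p,[.625+x,0,.2])-[245,80]+.5)*4),4,(255,0,255),-1)
cv2.imwrite("pics/c4.png",np.hstack([im,s0])); print(env.read_state()["force"],env.read_state()["clock"])
E
```

```text
0.2 [array([280., 131.]), array([293., 144.]), array([309., 158.])]
0.21 [array([279., 125.]), array([293., 137.]), array([308., 151.])]
0.22 [array([279., 118.]), array([292., 130.]), array([308., 144.])]
0.23 [array([278., 112.]), array([292., 123.]), array([308., 136.])]
[ 0.16849008 -0.0420093  -0.98480775]
[-0.33554059 -0.87553867 -0.4348211 ] 9.0333
```

View pics/c4.png

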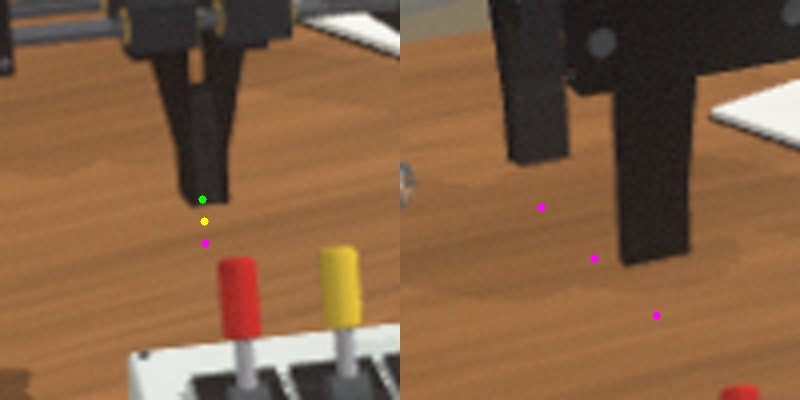

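That confirms it: in both pictures the real tips lie about 20 mm short of the reported TCP. I'll command 20 mm lower, so the tip is at about z 0.084.

```bash
python3 - <<'E'
from h import *
env.move_straight(P(-.085,0,.064))
push(0,.064)
look(5,("scene","side"))
j=cv2.imread("pics/scene5.png")[110:270,270:450]
i=cv2.imread("pics/side5.png")[90:240,230:400]
cv2.imwrite("pics/c5.png",np.hstack([cv2.resize(i,(400,400),interpolation=3),cv2.resize(j,(400,400),interpolation=3)]))
E
```

```text
hit True [-3.5 -1.  63.1] [-3.2  2.8  5.5] 10.575
scene red [(array([19.3, -1.8, 93.9]), 0.71)]
scene yellow [(array([-15.6,  41.6,  91.9]), 0.76)]
scene white [(array([-17. ,  84.7,  91.6]), 0.6)]
scene blue [(array([ 17. , 122.1,  91.7]), 0.59)]
side red [(array([ 20. ,  -0.8, 105.2]), 0.45)]
side yellow []
side white []
side blue [(array([ 19.3, 123.4, 102.1]), 0.36)]
```

View pics/c5.png

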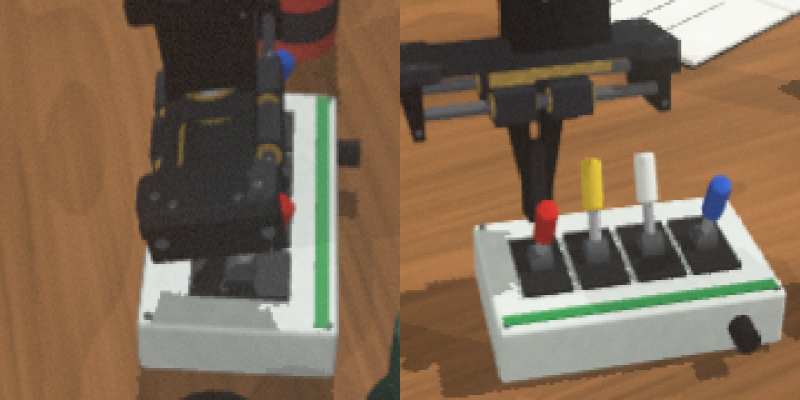

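Red has swung over to the green side: its cap is at +19 mm in the scene view, and blue (on) is at +17. I'll press on a little to be sure of the stop, then do yellow.

```bash
cat > y.py <<'E'
from h import *
def show(tag):
    look(tag,("scene","side"))
    j=cv2.imread(f"pics/scene{tag}.png")[110:270,270:450]
    i=cv2.imread(f"pics/side{tag}.png")[90:240,230:400]
    cv2.imwrite(f"pics/c{tag}.png",np.hstack([cv2.resize(i,(400,400),interpolation=3),cv2.resize(j,(400,400),interpolation=3)]))
E
python3 - <<'E'
from y import *
env.move_straight(P(.016,0,.064),rate=.03,force_limit=7)
st=env.read_state();print(local(st["position"]),st["force"])
env.move_straight(P(-.085,0,.064))
env.move_straight(P(-.085,.042,.064))
push(.042,.064)
env.move_straight(P(.016,.042,.064),rate=.03,force_limit=7)
st=env.read_state();print(local(st["position"]),st["force"])
env.move_straight(P(-.085,.042,.064))
env.goto(P(-.14,.042,.2),TILT)
show(6); print(env.read_state()["clock"])
E
```

```text
[-4.  -1.5 62.4] [-3.76759971  3.49210185  4.98358177]
hit True [-2.1 41.1 63.2] [-5.2  3.6  4.5] 13.7417
[-2.2 41.  63.2] [-6.17899398  3.00999564  6.61983558]
scene red [(array([22. ,  1.3, 93.1]), 0.47)]
scene yellow [(array([18. , 42.2, 96.9]), 0.58)]
scene white [(array([-15.4,  80.6,  91.8]), 0.5)]
scene blue [(array([ 19.3, 123.4,  96.8]), 0.63)]
side red [(array([12.4, -2.6, 96. ]), 0.48)]
side yellow [(array([ 9.4, 33.7, 92. ]), 0.6)]
side white [(array([-18.5,  80.1,  96.8]), 0.71)]
side blue [(array([ 11. , 122.8,  92.7]), 0.54)]
15.85
```

View pics/c6.png

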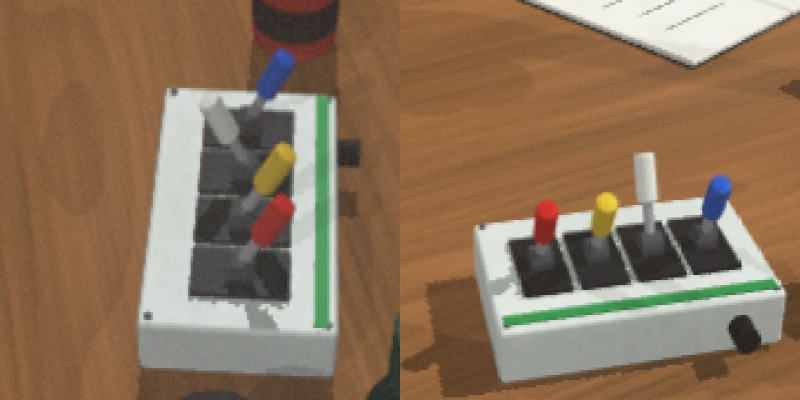

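Red and yellow now lean to the green edge like blue, and white still leans towards the arm. I'll measure the lean angles from the masks before handing in.

```bash
python3 - <<'E'
from h import *
from scipy.optimize import least_squares
for n in ("side","scene"):
    p=env.grab_frame(n)
    for k,t in enumerate(["red","yellow","white","blue"]):
        m=env.trace(p,t)
        if not m: print(n,t,"none"); continue
        # cap = saturated/bright part of the mask; far end of the mask along the lever = cap top
        ys,xs=np.nonzero(m[0]["mask"]); pts=np.c_[xs,ys].astype(float)
        y=.042*k
        tip=lambda th,r:proj(p,P(r*np.sin(th),y,.055+r*np.cos(th)))
        hsv=cv2.cvtColor(p["image"],cv2.COLOR_BGR2HSV)[ys,xs]
        cap=pts[hsv[:,1]>110] if t!="white" else pts[hsv[:,2]>140]
        c=cap.mean(0)
        th=np.linspace(-.7,.7,281); e=[np.linalg.norm(tip(a,.0415)-c) for a in th]
        i=int(np.argmin(e)); print(n,t,"score",round(m[0]["score"],2),"swing",round(th[i]+.506,2),"resid px",round(e[i],1),len(cap))
E
```

```text
side red score 0.83 swing 0.79 resid px 1.8 200
side yellow score 0.67 swing 0.84 resid px 0.9 178
side white score 0.73 swing -0.1 resid px 3.2 140
side blue score 0.73 swing 1.21 resid px 33.4 196
scene red score 0.44 swing 0.94 resid px 0.5 135
scene yellow score 0.71 swing 0.95 resid px 0.4 147
scene white score 0.8 swing 0.17 resid px 1.3 212
scene blue score 0.67 swing 0.95 resid px 0.1 153
```

Scene puts both at about 0.95, the same as blue. Side reads lower (0.79 and 0.84), but it also reads white at -0.1, so it is biased low. There is time left, so I'll press both firmly against the stop once more, slightly higher on the cap.

```bash
python3 - <<'E'
from y import *
env.goto(P(-.07,.042,.11),TILT)
for y in (.042,0):
    env.move_straight(P(-.06,y,.073))
    h=env.move_straight(P(.022,y,.073),rate=.06,force_limit=14)
    st=env.read_state();print(y,h,local(st["position"]),st["force"].round(1) if hasattr(st["force"],"round") else st["force"])
    env.move_straight(P(-.06,y,.073))
env.goto(P(-.14,0,.2),TILT)
show(7); print(env.read_state()["clock"])
E
python3 - <<'E'
import cv2,numpy as np
for n in ("side","scene"):
    a,b=(cv2.cvtColor(cv2.imread(f"pics/{n}{k}.png"),cv2.COLOR_BGR2HSV).astype(int) for k in (6,7))
    r,c=(slice(90,240),slice(285,400)) if n=="side" else (slice(165,230),slice(310,430))
    for t,lo,hi in (("red",-8,6),("yellow",20,32),("blue",105,125)):
        f=lambda i:(lambda h:np.argwhere((h>=lo)&(h<=hi)&(i[r,c,1]>150)&(i[r,c,2]>60)))(np.where(i[r,c,0]>170,i[r,c,0]-180,i[r,c,0])).mean(0)[::-1].round(2)
        print(n,t,f(a),f(b))
E
```

```text
0.042 True [ 3.2 41.6 71.9] [-6.8  4.2  5.2]
0 True [ 1.6 -0.4 72. ] [-5.9  6.   6. ]
scene red [(array([18.4,  2.4, 94.1]), 0.6)]
scene yellow [(array([19.5, 40. , 94.4]), 0.64)]
scene white [(array([-14.7,  82.2,  93.1]), 0.47)]
scene blue [(array([ 20.9, 122.4,  96.2]), 0.45)]
side red [(array([14.4, -4.5, 94.4]), 0.53)]
side yellow [(array([ 8. , 35.3, 92.3]), 0.65)]
side white [(array([-23.4,  82. ,  98.3]), 0.64)]
side blue [(array([ 10.3, 120.2,  90.3]), 0.57)]
22.0
side red [64.31 59.  ] [63.84 59.64]
side yellow [61.21 62.76] [61.26 62.84]
side blue [63.55 24.1 ] [64.69 22.88]
scene red [25.1  32.97] [25.18 32.94]
scene yellow [51.59 29.82] [51.53 29.86]
scene blue [101.74  23.72] [101.71  23.69]
```

View pics/c7.png

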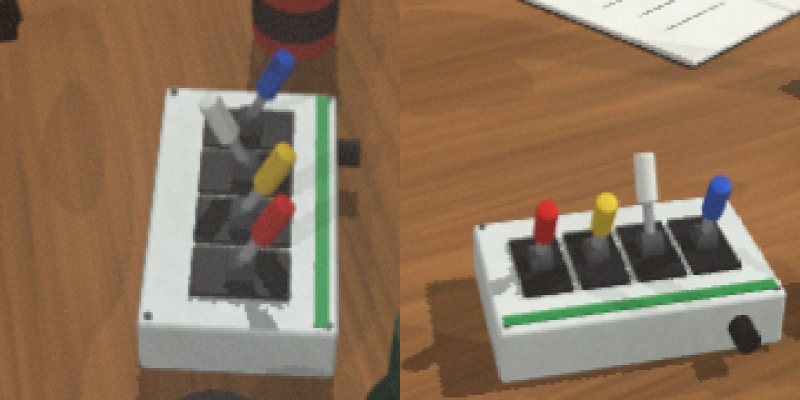

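A firmer push moved neither cap (the scene shift is under 0.1 px), so both are against their stops. The arm is clear, so I'm handing in.

```bash
python3 -c "
from workcell import env
env.close_job()"
```

```text
the job is handed in; nothing more can be done
```

I tipped the red and then the yellow toggle over to the green-striped edge, backed the arm clear and handed the job in at about 22 s on the robot's clock. No verdict was reported.

**Failed tries:** The first two pushes stopped on top of the red cap, with about 6 N upward on the tool. The pictures showed the real finger tips about 20 mm short of the reported TCP. I lowered the commanded height by that much, and the pushes then worked.

**Last checks:**
- **Red and yellow:** A second, firmer push on each (14 N limit, slightly higher on the cap) moved neither cap in the scene camera, by less than 0.1 px. I take that as both resting against their stops. The scene view put both at a swing of about 0.95, the same as blue.
- **White and blue:** Both look unmoved in the final pictures, and no push touched them.

**Disagreement:** Before that last push, the side camera's angle fit read lower, 0.79 for red and 0.84 for yellow. It also read white at -0.1, so I took it as biased low. Its fit for blue was a mis-detection.

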